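Open the fuel-gas cock with the loose crank key

ROBOT

A 6-joint arm with a two-finger parallel gripper is mounted at the origin on the work surface. World frame = base frame: x ahead of the robot, y to its left, z up, the work surface at z = 0. Lengths are in m, angles in rad, forces in N, time in s.
With the tool pointing down it reaches from about 0.375 to 0.9 m from the base axis. Payload 3.1 kg.
Tool frame: the origin (TCP) lies between the finger pads; the fingertips stand 22 mm ahead of it and the grasp point (between the pads) lies 3 mm ahead of it; z points along the fingers, y is the direction in which the jaws open and shut (so a half turn about z gives the same grasp; the last joint's range is limited). The gripper opens to 87 mm and grips with 3 to 60 N. Pads are 19 mm wide; open, the fingers measure 117 mm over their backs; the gripper's body (75 mm by 190 mm) begins 51 mm behind the grasp point.
Start: joints at [0.961, 0.527, 1.433, -0, 1.181, -0.178], TCP at [0.262, 0.568, 0.205] pointing down, gripper open.
Joint ranges: [-3.08, 3.08], [-0.75, 2.2], [0.22, 2.44], [-1.43, 4.57], [0, 2.65], [-2.85, 2.85]. Speed limits (rad/s): [2.79, 2.79, 3.14, 3.14, 3.14, 3.14].

INTERFACE

Orientations are given as a unit quaternion [x, y, z, w].
In Python, from rig import get_obs, camera, get_calibration, hand_in, search_frame gives the robot as it stands.
- The arm moves only by the shell command python3 -m jog 'ROWS' [FORCE]. ROWS is JSON, a list of rows, each an object with "grip": the closure in counts, from 0 (fully open) to 255 (shut); "travel": the shift along the world's x, y, z in cm, a list of three; "twist": the turn about the world's z in degrees. A call has 1 to 8 rows; each row shifts and turns the commanded pose from where the row before left it; what a row does not reach is not made up. A row lasts 1/10 s, in which the tool goes at most 50 mm and 8.59 degrees, less where a joint would pass 70% of its speed; a pose out of reach is approached as far as the arm can. A call is refused whole if a number of a shift passes 5 or a number of a turn 8.59, either way. A call with a gripper value outside its range is refused whole. The fingers move at their own pace and stop on an object; FORCE is the grip in N (left out, the last holds). Time passes only in rows, so rows that do not move let the fingers close. It gives the time, the measured TCP pose, the force and the opening at its end, in the units of the state.
- get_obs(): the state, without advancing time (a new reading comes with each control period).
- camera(name): name is "scene" or "top" or "wrist"; returns the picture (420x560x3 uint8, red, green, blue); there is no depth.
- get_calibration(name): a dict with "fx", "fy", "cx", "cy" (pixels), "k1" (the pictures are not rectified: a ray, as slopes to the right and down, at radius r is drawn at 1 + k1 r^2 times it, then the intrinsics apply), "R" (3x3) and "t" (3): a world point X has camera coordinates R X + t; the wrist camera has in their place "T_tool_cam" (4x4, takes a point from camera to tool coordinates, whose origin is the TCP and whose axes are the flange's). Camera axes: x right, y down, z forward; pixel columns grow to the right and rows downward; lengths in m; the calibration is good to about 2 mm. A picture is of the moment at which its call begins: read the wrist's pose just before it. get_calibration takes no time and is no camera call.
- hand_in(): hands the job in, once; it reports no verdict.
Trained networks look in the newest picture that a camera, given by its name, has taken for a name from the list of things; names that differ only in an ending like _2 or _b are one class to them, and where a whole thing is asked for, a point or a joint stands for the part that bears it (a point fixed in the world has none). Each returns a list of dicts, best first, with "p" (0 to 1); they miss things now and then, are a little off and sometimes report something else, mostly with a low value. They report only what shows in the picture. A call takes as long as a camera call.
- search_frame(target, camera): "at" ([x, y, z] in m, in world coordinates, good to about 4 mm: the middle of the surface that is visible of it).
The state is a dict: "time": time; "q": joint angles; "joint_velocities": joint speeds; "joint_torque": joint torques, N m; "position": TCP position; "tool_rot": TCP orientation; "ft_force": force on the tool from outside, world axes, zero at the start; "moment": the same for the moment, N m; "grip_width": finger opening in m.
Only numpy, scipy, OpenCV 4.12 (cv2) and the standard library are available. Lean on these libraries where they do the work, as an engineer would, in place of code of your own. Each camera call takes 0.05 s, during which the arm holds its last target. There are 200 camera calls.

TASK

Pick up the loose crank key with the orange grip, seat it fully down over the square spindle head of the red fuel-gas cock, then turn it a quarter turn anticlockwise (seen from above) to the open stop. Leave the key seated upright on the red cock, let go of it, and leave the blue oxygen cock shut.

Things in the scene. Friction and masses are not known exactly. Their poses are not given: they have to be found in the camera images.
- crank_key: loose steel crank key, 0.42 kg, upright. Hub 45 x 45 x 36 mm tall; socket 29 mm square, 30 deep, opens below, sides along x, y. On the hub an orange grip block, 50 mm (x) by 22 (y), 36 to 76 mm up: grip its 22 mm. A 12 mm bar, 29 mm up, runs along +x to an upright orange knob (24 mm wide, 24 to 72 mm up) at x = 105 mm. Origin: centre of hub's underside, z up
- fuel_head (a point): centre of the top of the red fixed cock's round red collar (72 mm wide), 64 mm above the bench; the seated key rests on it. On it a spindle head 24 mm square, 16 mm tall, sides along x, y, plus a round taper nose 12 mm tall. z up; x, y turn with the head; white pointer at +x. Key fits four ways: play 2.5 mm a side, 14 degrees of turn before it bites. Red pipe: 90 mm out both sides, 53 mm high
- fuel_plug (a joint): turn of the red cock's spindle head, rad: 0 shut (white pointer across the pipe), growing anticlockwise seen from above to the open stop at 1.57 (pointer along the pipe); starts at 0 to 0.25. Friction about 0.25 N m; it stays where it is left
- oxygen_plug (a joint): turn of the spindle head of the like blue oxygen cock, about 0.3 to 0.5 m from the red one on the other side of the bench, rad, 0 shut to 1.57 open; starts at 0 to 0.25 and must stay below 0.4

How it is judged:
On the way:
1. the key is seated over the red cock's spindle head (origin within 12 mm of the collar centre, upright within 10 degrees) before the head has been turned past 0.7 rad (distance between crank_key and fuel_head below 0.012 m and angle between crank_key's own z axis and vertical below 0.175 rad and value of joint fuel_plug below 0.7 rad), for 0.1 s.
At the end, for the whole second after the job is handed in: the red fuel cock stands open (spindle at 1.22 rad or more, that is within 20 degrees of its stop), the key sits on it at rest, its underside centre within 12 mm of the collar's top centre and upright within 10 degrees, and the blue oxygen cock is still shut (below 0.4 rad) (value of joint fuel_plug above 1.22 rad and distance between crank_key and fuel_head below 0.012 m and angle between crank_key's own z axis and vertical below 0.175 rad and linear speed of crank_key below 0.03 m/s and value of joint oxygen_plug below 0.4 rad); the robot touches nothing.
It fails at once if the blue oxygen cock is turned open (past 0.4 rad) (value of joint oxygen_plug above 0.4 rad).
It also fails if it takes over 42 s, if anything falls off the work surface, if the arm or the gripper's body presses on something with over 40 N, if the wrist force passes 120 N, or if a joint passes its speed limit or range.

## Working session

There is one attempt and no reset: what is moved stays moved. The work goes in short steps, Python scripts to look and compute and a shell command to move; the robot and the scene stay as the last step left them, time stands still between calls to the robot, and variables do not carry over. Pictures are saved under pics/ and viewed, about 8 in all and at most 12, crops included, and the job is handed in when it is done.

```bash
mkdir -p pics; ls
python3 - <<'E'
from rig import *
import cv2
for c in("top","scene"):
    im=camera(c); cv2.imwrite(f"pics/{c}0.png",im[:,:,::-1])
    for t in("crank_key","fuel_head","fuel_plug","oxygen_plug"):
        try: print(c,t,search_frame(t,c)[:3])
        except Exception as e: print(t,e)
    k=get_calibration(c);print(k)
o=get_obs();print(o)
E
```

```text
pics
top crank_key [{'at': [0.4229, -0.0265, 0.0377], 'p': 0.86}]
top fuel_head [{'at': [0.6475, -0.1881, 0.0639], 'p': 0.86}]
top fuel_plug [{'at': [0.6459, -0.1863, 0.0642], 'p': 0.76}]
top oxygen_plug [{'at': [0.6631, 0.1675, 0.0633], 'p': 0.81}]
{'fx': 511.9110078614903, 'fy': 511.9110078614903, 'cx': 269.8839819627935, 'cy': 218.79279939934952, 'k1': 0.053108401823612164, 'R': array([[ 9.61479454e-04, -9.99727421e-01, -2.33272309e-02],
       [-9.93299064e-01,  1.74111510e-03, -1.15559243e-01],
       [ 1.15568360e-01,  2.32820244e-02, -9.93026637e-01]]), 't': array([0.00838211, 0.5714225 , 0.81013851])}
scene crank_key [{'at': [0.4455, -0.0275, 0.0317], 'p': 0.57}]
scene fuel_head [{'at': [0.6569, -0.1919, 0.0641], 'p': 0.76}]
scene fuel_plug [{'at': [0.6555, -0.1896, 0.0661], 'p': 0.6}]
scene oxygen_plug [{'at': [0.6781, 0.16, 0.0638], 'p': 0.79}]
{'fx': 440.4029706085134, 'fy': 440.4029706085134, 'cx': 276.3745266517455, 'cy': 210.1317095142023, 'k1': -0.09036283692900007, 'R': array([[ 0.47612963,  0.87917758, -0.01863772],
       [ 0.51588146, -0.29642062, -0.80374196],
       [-0.71215651,  0.37307051, -0.59468605]]), 't': array([-0.26849295, -0.2124761 ,  1.11052597])}
{'time': 0.5, 'q': array([ 9.60530345e-01,  5.27474629e-01,  1.43276580e+00, -2.87022795e-05,
        1.18136925e+00, -1.78491065e-01]), 'joint_velocities': array([ 0.00082886, -0.00034135, -0.00034083,  0.00029684, -0.00081759,
       -0.00047658]), 'joint_torque': array([-6.85566611e-04, -4.39599395e+01, -1.76791853e+01,  6.33859145e-02,
        5.14651265e-02, -3.85829787e-05]), 'position': array([0.26149901, 0.56760946, 0.20514301]), 'tool_rot': array([ 2.14209048e-01,  9.76787840e-01, -1.29601973e-05,  8.98667931e-06]), 'ft_force': array([-0.64925403, -0.77215803,  0.78588673]), 'moment': array([-0.0556017 , -0.0017441 ,  0.01187016]), 'grip_width': 0.08702933729614039}
```

View pics/top0.png

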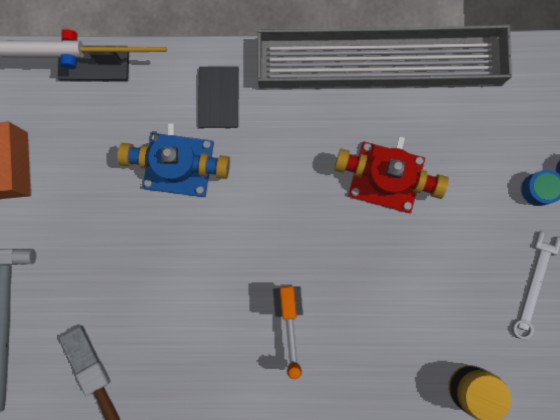

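View pics/scene0.png

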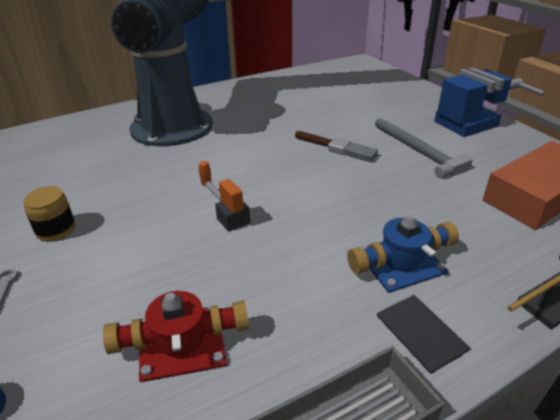

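The top view shows the key with its grip at (288,302) and knob at (294,371), so the bar points towards −x. The red cock's collar is at about (395,170) with its pointer at (400,145). The blue cock is at (170,158). The scene view agrees. Next I'll measure precisely from the colours.

```bash
cat > h.py <<'E'
import numpy as np, cv2
from rig import *
def ray(cam,px,obs=None):
    k=get_calibration(cam); d=(np.array(px,float)-[k['cx'],k['cy']])/[k['fx'],k['fy']]
    u=d.copy()
    for _ in range(10): u=d/(1+k['k1']*(u@u))
    v=np.array([*u,1])
    if cam=='wrist':
        from scipy.spatial.transform import Rotation as Ro
        T=np.array(k['T_tool_cam']); R=Ro.from_quat(obs['tool_rot']).as_matrix()
        return obs['position']+R@T[:3,3], R@T[:3,:3]@v
    R=np.array(k['R']); return -R.T@k['t'], R.T@v
def at(cam,px,z,obs=None):
    o,d=ray(cam,px,obs); return o+d*(z-o[2])/d[2]
def blobs(im,mask,amin=20):
    n,l,s,c=cv2.connectedComponentsWithStats(mask.astype(np.uint8))
    return [(c[i].round(1),s[i]) for i in range(1,n) if s[i,4]>=amin]
E
python3 - <<'E'
from h import *
im=cv2.imread('pics/top0.png'); hsv=cv2.cvtColor(im,cv2.COLOR_BGR2HSV)
h,s,v=cv2.split(hsv)
print(hsv[302,288],hsv[371,294],hsv[170,380],hsv[145,400],hsv[160,346])
roi=np.zeros(h.shape,bool);roi[270:390,260:320]=1
print(blobs(im,roi&(h>4)&(h<16)&(s>180)&(v>120)))
roi[:]=0;roi[130:160,385:420]=1
print('ptr',blobs(im,roi&(s<40)&(v>190),5))
roi[:]=0;roi[140:215,330:455]=1
print('brass',blobs(im,roi&(h>13)&(h<28)&(s>120)))
c=cv2.resize(np.hstack([im[270:390,240:340],im[110:230,340:450]]),None,fx=3.7,fy=3.7,interpolation=cv2.INTER_CUBIC)
cv2.imwrite('pics/c1.png',c)
E
```

```text
[ 14 241 188] [ 14 241 187] [  1 215  83] [170   4 186] [ 21 193 160]
[(array([287.9, 302.3]), array([280, 286,  16,  33, 429], dtype=int32)), (array([294.3, 372.3]), array([289, 367,  12,  12, 110], dtype=int32))]
ptr []
brass [(array([341.7, 160.4]), array([335, 149,  14,  23, 219], dtype=int32)), (array([360.8, 165.1]), array([355, 154,  12,  23, 161], dtype=int32)), (array([420.8, 181.4]), array([413, 170,  14,  23, 163], dtype=int32)), (array([440.4, 186.4]), array([431, 175,  17,  23, 235], dtype=int32))]
```

View pics/c1.png

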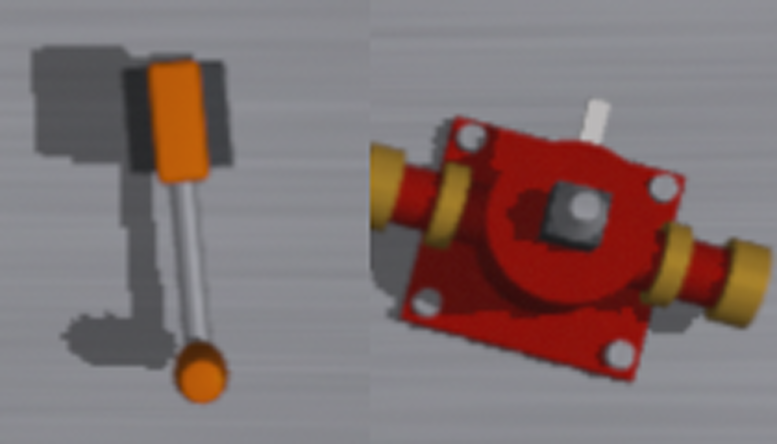

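Run:
```python
from h import *
g=at('top',(287.9,302.3),.076);k=at('top',(294,372.6),.072)
print('grip',g,'knob',k,'yaw',np.degrees(np.arctan2(*(k-g)[1::-1])),np.linalg.norm(k-g))
a=at('top',(341.7,160.4),.053);b=at('top',(440.4,186.4),.053)
print('pipe',a,b,(a+b)/2,np.degrees(np.arctan2(*(b-a)[1::-1])))
f=lambda X,Y:(340+(X-370)/3.7,110+Y/3.7)
n=at('top',f(585,205),.092);print('nose',n)
t=at('top',f(598,102),.07);print('ptr',t,np.degrees(np.arctan2(*(t-n)[1::-1])))
for z in(.06,.072):
  d=at('top',f(598,102),z)-at('top',f(590,140),z);print(np.degrees(np.arctan2(*d[1::-1])))
```

```text
grip [ 0.43770672 -0.02055395  0.076     ] knob [ 0.33312152 -0.0293867   0.072     ] yaw -175.17253246099355 0.10503371183856089
pipe [ 0.66427168 -0.10872924  0.053     ] [ 0.62076734 -0.26485208  0.053     ] [ 0.64251951 -0.18679066  0.053     ] -105.57073484936535
nose [ 0.64677166 -0.19008509  0.092     ]
ptr [ 0.69657367 -0.20173518  0.07      ] -13.166329761701673
-12.858287407586968
-12.85828740758712
```

```bash
python3 -m jog '[{"grip":0,"travel":[1,-3.3,0],"twist":-8.5},{"grip":0,"travel":[1,-3.3,0],"twist":-8.5},{"grip":0,"travel":[1,-3.3,0],"twist":-8.5},{"grip":0,"travel":[1,-3.3,0],"twist":-8.5},{"grip":0,"travel":[1,-3.3,0],"twist":-8.5},{"grip":0,"travel":[1,-3.3,0],"twist":-8.5},{"grip":0,"travel":[1,-3.3,0],"twist":-8.5},{"grip":0,"travel":[1,-3.3,0],"twist":-8.5}]' 20
python3 -m jog '[{"grip":0,"travel":[1,-3.3,0],"twist":-8.5},{"grip":0,"travel":[1,-3.3,0],"twist":-8.5},{"grip":0,"travel":[1,-3.3,0],"twist":-8.5},{"grip":0,"travel":[1,-3.3,0],"twist":-8.5},{"grip":0,"travel":[1,-3.3,0],"twist":-8.5},{"grip":0,"travel":[1,-3.3,0],"twist":-8.5},{"grip":0,"travel":[1,-3.3,0],"twist":-8.5},{"grip":0,"travel":[1,-3.3,0],"twist":-8.5}]'
python3 -m jog '[{"grip":0,"travel":[0.8,-3,0],"twist":-7.2},{"grip":0,"travel":[0.8,-3,0],"twist":-7.2},{"grip":0,"travel":[0,0,0],"twist":0},{"grip":0,"travel":[0,0,0],"twist":0}]'
python3 - <<'E'
from h import *
o=get_obs(); im=camera('wrist'); cv2.imwrite('pics/w1.png',im[:,:,::-1])
print(o['time'],o['position'],o['tool_rot'],o['q'],search_frame('crank_key','wrist')[:2]);print(get_calibration('wrist'))
E
```

```text
time: 1.3
position: [0.3419, 0.3025, 0.2054]
tool_rot: [0.726, 0.688, 0.0, 0.0]
ft_force: [0.7, -0.0, 0.6]
grip_width: 0.0869
time: 2.1
position: [0.422, 0.0382, 0.2055]
tool_rot: [0.986, 0.164, 0.0, 0.0]
ft_force: [0.5, 0.1, 0.1]
grip_width: 0.0869
time: 2.5
position: [0.4374, -0.0207, 0.2052]
tool_rot: [0.999, 0.042, -0.0, -0.0]
ft_force: [-0.8, 0.1, 0.7]
grip_width: 0.0871
2.5 [ 0.43744368 -0.02069353  0.20517595] [ 9.99116736e-01  4.20199438e-02 -1.00883405e-04 -2.50774264e-04] [-3.03836843e-01  2.76653494e-01  1.88058693e+00  4.84262727e-04
  9.84712130e-01  1.18262692e+00] [{'at': [0.4351, -0.0234, 0.0378], 'p': 0.85}]
{'fx': 377.52189589050045, 'fy': 377.52189589050045, 'cx': 281.6393421086157, 'cy': 211.64633741443882, 'k1': -0.005800122627228192, 'T_tool_cam': array([[-2.17229439e-04, -9.62866838e-01, -2.69976674e-01,
         7.29434513e-02],
       [ 9.99999441e-01, -4.88524538e-04,  9.37691234e-04,
        -8.48040588e-04],
       [-1.03476202e-03, -2.69976319e-01,  9.62866406e-01,
        -1.78995624e-01],
       [ 0.00000000e+00,  0.00000000e+00,  0.00000000e+00,
         1.00000000e+00]])}
```

View pics/w1.png

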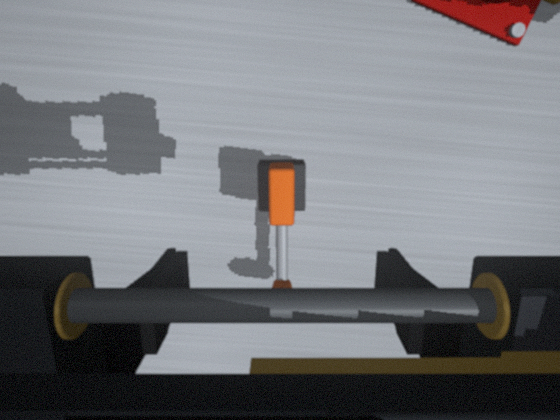

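The wrist view shows the grip at (282,195), aligned and centred between the fingers. I'll check the offset.

Run:
```python
from h import *
im=cv2.imread('pics/w1.png');h,s,v=cv2.split(cv2.cvtColor(im,cv2.COLOR_BGR2HSV))
o=get_obs();m=(h>4)&(h<16)&(s>180)&(v>150);m[260:]=0
for c,st in blobs(im,m): print(c,st,at('wrist',c,.076,o))
r=cv2.minAreaRect(np.argwhere(m)[:,::-1].astype(np.float32));print(r)
```

```text
[281.4 196. ] [ 270  169   24   56 1269] [ 0.43680231 -0.01869252  0.076     ]
((281.5, 196.5), (55.0, 23.0), 90.0)
```

```bash
python3 -m jog '[{"grip":0,"travel":[0,0.1,-4],"twist":0},{"grip":0,"travel":[0,0,-4],"twist":0},{"grip":0,"travel":[0,0,-4],"twist":0},{"grip":0,"travel":[0,0,-2.2],"twist":0},{"grip":0,"travel":[0,0,0],"twist":0},{"grip":255,"travel":[0,0,0],"twist":0},{"grip":255,"travel":[0,0,0],"twist":0},{"grip":255,"travel":[0,0,0],"twist":0}]' 45
python3 -m jog '[{"grip":255,"travel":[0,0,0],"twist":0},{"grip":255,"travel":[0,0,0],"twist":0},{"grip":255,"travel":[0,0,0],"twist":0},{"grip":255,"travel":[0,0,0],"twist":0}]'
```

```text
time: 3.4
position: [0.4386, -0.0194, 0.0645]
tool_rot: [0.999, 0.043, 0.002, 0.001]
ft_force: [-0.1, 0.1, -0.5]
grip_width: 0.0706
time: 3.8
position: [0.4376, -0.0194, 0.0633]
tool_rot: [0.999, 0.042, 0.0, 0.0]
ft_force: [0.5, 0.1, 0.6]
grip_width: 0.0392
```

```bash
python3 -m jog '[{"grip":255,"travel":[0,0,0],"twist":0},{"grip":255,"travel":[0,0,0],"twist":0},{"grip":255,"travel":[0,0,0],"twist":0},{"grip":255,"travel":[0,0,0],"twist":0},{"grip":255,"travel":[0,0,0],"twist":0}]'
python3 -m jog '[{"grip":255,"travel":[0,0,3],"twist":0},{"grip":255,"travel":[0,0,4],"twist":0},{"grip":255,"travel":[0,0,4],"twist":0},{"grip":255,"travel":[0,0,3],"twist":0},{"grip":255,"travel":[0,0,0],"twist":0}]'
```

```text
time: 4.3
position: [0.4375, -0.0194, 0.0631]
tool_rot: [0.999, 0.042, -0.0, -0.0]
ft_force: [-0.8, -0.6, 0.3]
grip_width: 0.0028
time: 4.8
position: [0.4405, -0.0201, 0.207]
tool_rot: [0.999, 0.043, 0.005, 0.002]
ft_force: [0.6, -0.0, 0.4]
grip_width: 0.0006
```

The gripper closed on nothing, so I need a look.

Run:
```python
from h import *
o=get_obs();a=camera('wrist'); b=camera('scene'); t=camera('top'); print(o['position'])
cv2.imwrite('pics/w2.png',np.hstack([cv2.resize(a,(400,300)),b[100:300,100:366].repeat(1,0)[:, :] if 0 else cv2.resize(b[110:290,130:370],(400,300))])[:,:,::-1])
cv2.imwrite('pics/top2.png',t[:,:,::-1]);cv2.imwrite('pics/w2f.png',a[:,:,::-1])
```

```text
[ 0.44045292 -0.02014397  0.20696065]
```

View pics/w2.png

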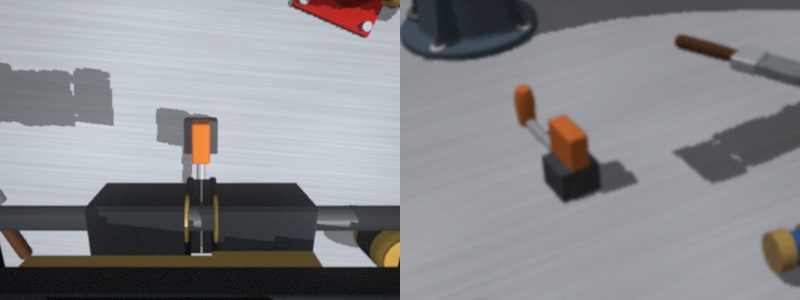

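The key hasn't moved and the fingers closed above the grip. The key also looks smaller in the wrist picture than the reported height implies, so I'll check that height against points seen by the top camera.

Run:
```python
from h import *
f=lambda X,Y:(340+(X-370)/3.7,110+Y/3.7)
B=at('top',f(427,303),.01);print('bolt top',B)
o=dict(get_obs());o['position']=np.array([.43744368,-.02069353,.20517595]);o['tool_rot']=np.array([.99911674,.04201994,-.0001,-.00025])
p=o['position'].copy()
for dz in(0,.01,.02,.03,.04,.05):
    o['position']=p+[0,0,dz]
    print(dz,at('wrist',(518,30),.01,o).round(4),at('wrist',(281.4,196),.076,o).round(4),'len',at('wrist',(281.4,169),.076,o)[0]-at('wrist',(281.4,224),.076,o)[0])
# TCP projected in scene
t=cv2.imread('pics/top2.png')
print(get_obs()['position'])
k=get_calibration('top')
for z in (.185,.225,.245):
  X=np.array([.4404,-.0201,z]);c=k['R']@X+k['t'];u=c[:2]/c[2];u=u*(1+k['k1']*(u@u));print(z,u*k['fx']+[k['cx'],k['cy']])
im=camera('scene');k=get_calibration('scene')
for z in (.185,.205,.225):
  X=np.array([.4404,-.0201,z]);c=k['R']@X+k['t'];u=c[:2]/c[2];u=u*(1+k['k1']*(u@u));q=(u*k['fx']+[k['cx'],k['cy']]).astype(int);print(z,q)
  cv2.circle(im,tuple(int(i) for i in q),2,(0,255,0),-1)
cv2.imwrite('pics/s3.png',cv2.resize(im[0:260,100:400],None,fx=2,fy=2)[:,:,::-1])
```

```text
bolt top [ 0.61975693 -0.1361785   0.01      ]
0 [ 0.5946 -0.2228  0.01  ] [ 0.4375 -0.0199  0.076 ] len 0.047213123552921954
0.01 [ 0.5968 -0.2284  0.01  ] [ 0.4351 -0.0201  0.076 ] len 0.0487452264503071
0.02 [ 0.5991 -0.234   0.01  ] [ 0.4328 -0.0203  0.076 ] len 0.05027732934769219
0.03 [ 0.6014 -0.2395  0.01  ] [ 0.4304 -0.0205  0.076 ] len 0.05180943224507728
0.04 [ 0.6036 -0.2451  0.01  ] [ 0.4281 -0.0207  0.076 ] len 0.053341535142462426
0.05 [ 0.6059 -0.2507  0.01  ] [ 0.4257 -0.0209  0.076 ] len 0.05487363803984752
[ 0.43672509 -0.01914794  0.2025937 ]
0.185 [288.50602189 304.05371506]
0.225 [288.91724233 305.65464535]
0.245 [289.1427281 306.5324943]
0.185 [224 127]
0.205 [223 115]
0.225 [222 103]
```

View pics/s3.png

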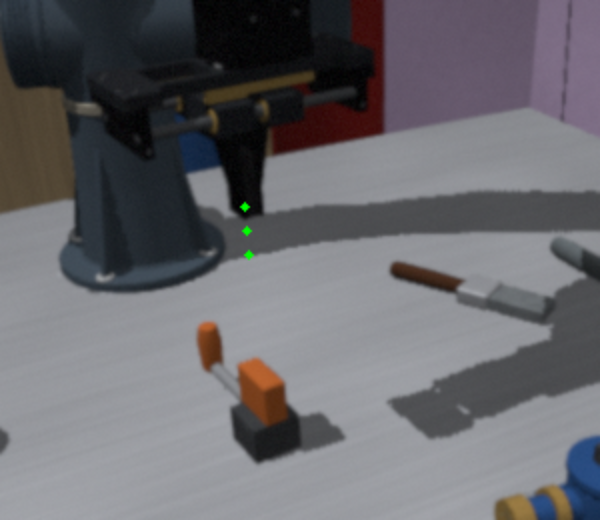

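The green marks are the reported TCP axis at z = 0.225, 0.205 and 0.185. The real fingertip, at crop (249,216), sits near z ≈ 0.218, not 0.183. So the tool stands about 35 mm higher than it reports. I'll check with the correct bolt, which is the plate's lower right one.

Run:
```python
from h import *
f=lambda X,Y:(340+(X-370)/3.7,110+Y/3.7)
print('bolt',at('top',f(620,353),.01)); print(get_obs()['position'],get_obs()['time'])
o,d=ray('scene',(100+249/2,216/2)); 
for x in(.43,.4375,.445): print(o+d*(x-o[0])/d[0])
```

```text
bolt [ 0.59638235 -0.22281393  0.01      ]
[ 0.43637057 -0.01906332  0.20206544] 5.0
[ 0.43       -0.01371837  0.21210112]
[ 0.4375     -0.01657031  0.21551736]
[ 0.445      -0.01942224  0.2189336 ]
```

The camera agrees with the reported pose (bolt within 2 mm). So the fingers really end about 14 mm behind the reported TCP, roughly 36 mm short of the stated length. Both the wrist view and the scene view show this. I'll go about 36 mm lower, with the tips at about 46 mm, and open first.

```bash
python3 -m jog '[{"grip":0,"travel":[0,0,0],"twist":0},{"grip":0,"travel":[0,0,0],"twist":0},{"grip":0,"travel":[0,0,0],"twist":0},{"grip":0,"travel":[0,0,0],"twist":0},{"grip":0,"travel":[0,0,-3],"twist":0},{"grip":0,"travel":[0,0,-4],"twist":0},{"grip":0,"travel":[0,0,-4],"twist":0},{"grip":0,"travel":[0,0,-2],"twist":0}]'
python3 -m jog '[{"grip":0,"travel":[0,0,-1.5],"twist":0},{"grip":0,"travel":[0,0,-1.5],"twist":0},{"grip":0,"travel":[0,0,-1],"twist":0},{"grip":255,"travel":[0,0,0],"twist":0},{"grip":255,"travel":[0,0,0],"twist":0},{"grip":255,"travel":[0,0,0],"twist":0},{"grip":255,"travel":[0,0,0],"twist":0},{"grip":255,"travel":[0,0,0],"twist":0}]'
python3 -m jog '[{"grip":255,"travel":[0,0,0],"twist":0},{"grip":255,"travel":[0,0,0],"twist":0},{"grip":255,"travel":[0,0,0],"twist":0},{"grip":255,"travel":[0,0,0],"twist":0},{"grip":255,"travel":[0,0,0],"twist":0},{"grip":255,"travel":[0,0,0],"twist":0}]'
```

```text
time: 5.8
position: [0.4361, -0.019, 0.0707]
tool_rot: [0.999, 0.042, -0.002, -0.001]
ft_force: [0.2, -0.1, 0.5]
grip_width: 0.0565
time: 6.6
position: [0.4379, -0.0195, 0.0337]
tool_rot: [0.999, 0.042, 0.001, 0.0]
ft_force: [0.8, 0.6, -0.0]
grip_width: 0.0546
time: 7.2
position: [0.4377, -0.0195, 0.0331]
tool_rot: [0.999, 0.042, 0.0, 0.0]
ft_force: [-0.2, -0.2, -1.2]
grip_width: 0.0221
```

Gripped at 22.1 mm. Now I'll lift, move to just short of the red cock, and look.

```bash
python3 -m jog '[{"grip":255,"travel":[0,0,2],"twist":0},{"grip":255,"travel":[0,0,4],"twist":0},{"grip":255,"travel":[0,0,4],"twist":0},{"grip":255,"travel":[1,-1.5,3],"twist":0},{"grip":255,"travel":[2,-3,0],"twist":-3.5},{"grip":255,"travel":[2,-3.5,0],"twist":-3.5},{"grip":255,"travel":[2,-3.5,0],"twist":-3.5},{"grip":255,"travel":[2,-3.5,0],"twist":-3.5}]'
python3 -m jog '[{"grip":255,"travel":[1,-1.5,0],"twist":-3.8},{"grip":255,"travel":[0.5,-0.5,0],"twist":0},{"grip":255,"travel":[0,0,0],"twist":0},{"grip":255,"travel":[0,0,0],"twist":0},{"grip":255,"travel":[0,0,0],"twist":0}]'
python3 - <<'E'
from h import *
import pickle
o=get_obs(); im=camera('wrist'); cv2.imwrite('pics/w4.png',im[:,:,::-1]); pickle.dump(o,open('o4.pkl','wb'))
print(o['time'],o['position'],o['grip_width'],search_frame('fuel_head','wrist')[:2],search_frame('fuel_plug','wrist')[:2])
E
```

```text
time: 8.0
position: [0.5271, -0.17, 0.1624]
tool_rot: [0.997, -0.081, -0.001, -0.001]
ft_force: [-0.0, -0.0, -4.4]
grip_width: 0.0213
time: 8.5
position: [0.5412, -0.1876, 0.1628]
tool_rot: [0.994, -0.112, -0.001, -0.001]
ft_force: [-0.8, 0.0, -3.8]
grip_width: 0.0215
8.5 [ 0.54123869 -0.1875634   0.16275656] 0.02154943738146638 [{'at': [0.6468, -0.1944, 0.0652], 'p': 0.62}] [{'at': [0.6441, -0.1917, 0.0589], 'p': 0.66}]
```

View pics/w4.png

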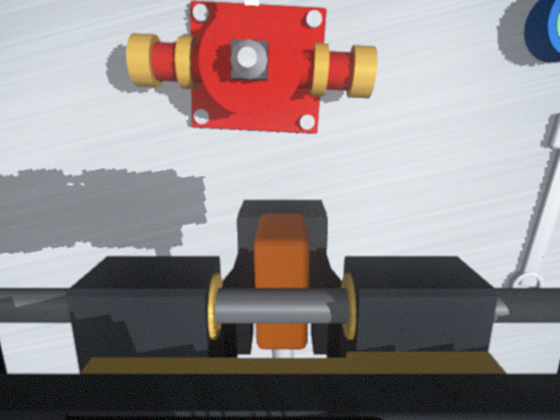

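The wrist view shows the key held straight, with the hub front at columns 238–327, row 201. The red head is at about (248,58), nearly square to the image. I'll zoom in for its angle and centre.

Run:
```python
from h import *
im=cv2.imread('pics/w4.png')
cv2.imwrite('pics/w4c.png',cv2.resize(im[0:130,180:340],None,fx=4.5,fy=4.5,interpolation=cv2.INTER_CUBIC))
```

```text
(no output)
```

View pics/w4c.png

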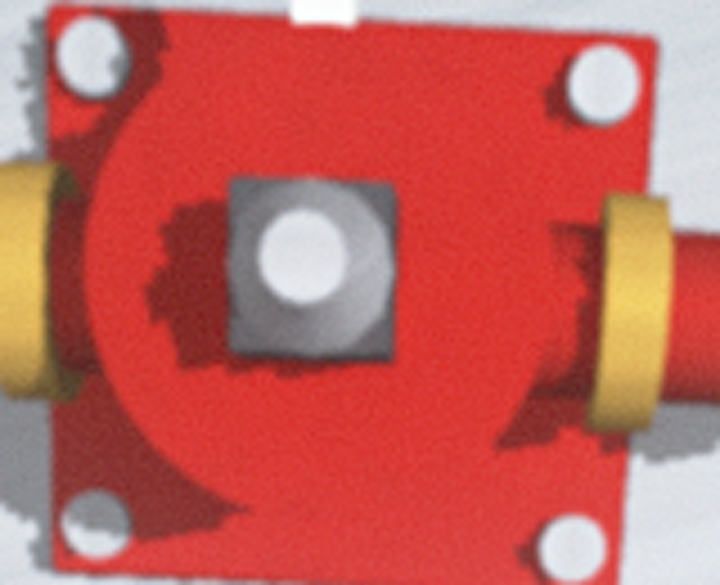

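Run:
```python
from h import *
import pickle
o=pickle.load(open('o4.pkl','rb'))
f=lambda X,Y:(180+X/4.5-.4,Y/4.5-.4)
P=[at('wrist',f(*p),.080,o)[:2] for p in((233,178),(395,187),(393,346),(231,338))]
a=lambda d:np.degrees(np.arctan2(d[1],d[0]))
print(np.array(P),'ctr',np.mean(P,0),'sides',[np.linalg.norm(P[i]-P[i-1]).round(4) for i in range(4)])
print('x-dir',a(P[0]-P[3]),a(P[1]-P[2]),'y dir',a(P[0]-P[1])-90,a(P[3]-P[2])-90)
print('nose',at('wrist',f(302,257),.092,o))
b=[at('wrist',f(*p),.012,o) for p in((95,55),(604,85),(572,545),(97,523))];print('bolts',np.mean(b,0),a(b[0]-b[3]),a(b[1]-b[2]))
q=o['tool_rot'];print('psi',np.degrees(2*np.arctan2(q[1],q[0])))
# key in hand: hub front top edge, cam z of hub top = TCP -.033+.036
z=o['position'][2]+.003
for p in((238,201),(327,201)):print('hub',at('wrist',p,z,o))
s,c=np.sin(np.radians(-13)),np.cos(np.radians(-13))
print('expected hub front corners',o['position'][:2]+np.array([c,s])*.0225)
```

```text
[[ 0.65927124 -0.18118869]
 [ 0.65300627 -0.2033201 ]
 [ 0.63230537 -0.19807937]
 [ 0.63861218 -0.17539735]] ctr [ 0.64579876 -0.18949638] sides [np.float64(0.0215), np.float64(0.023), np.float64(0.0214), np.float64(0.0235)]
x-dir -15.659755913362671 -14.206752701490654 y dir -15.80579125866501 -15.538761130095494
nose [ 0.64537943 -0.18884975  0.092     ]
bolts [ 0.64553355 -0.18914295  0.012     ] -15.858363190999524 -15.920550688167252
psi -12.836238668327509
hub [ 0.57404321 -0.17311419  0.16575656]
hub [ 0.56453342 -0.21477831  0.16575656]
expected hub front corners [ 0.56316201 -0.1926248 ]
```

Head centre is (0.6454, −0.1891) at yaw about −15.4°, and the bolt centre agrees. Next I'll move over it and pause above the nose.

```bash
python3 -m jog '[{"grip":255,"travel":[2,0,0],"twist":-1.3},{"grip":255,"travel":[3,0,0],"twist":-1.2},{"grip":255,"travel":[3,-0.1,0],"twist":0},{"grip":255,"travel":[2.5,-0.05,0],"twist":0},{"grip":255,"travel":[0,0,-1],"twist":0},{"grip":255,"travel":[0,0,-1.5],"twist":0},{"grip":255,"travel":[0,0,0],"twist":0},{"grip":255,"travel":[0,0,0],"twist":0}]'
python3 - <<'E'
from h import *
o=get_obs();q=o['tool_rot'];print(o['position'],np.degrees(2*np.arctan2(q[1],q[0])),o['ft_force'],o['grip_width'])
im=camera('wrist')
cv2.imwrite('pics/w5.png',cv2.resize(im[150:400,140:420],None,fx=2,fy=2)[:,:,::-1])
im=camera('scene')
cv2.imwrite('pics/w5.png',np.hstack([cv2.resize(cv2.imread('pics/w5.png'),(400,400)),cv2.resize(im[220:370,110:260],(400,400),interpolation=cv2.INTER_CUBIC)[:,:,::-1]]))
E
```

```text
time: 9.45
position: [0.6456, -0.1902, 0.1369]
tool_rot: [0.991, -0.134, -0.002, -0.001]
ft_force: [-1.1, 0.0, -3.0]
grip_width: 0.0219
[ 0.64561056 -0.19022541  0.13685656] -15.452429482719086 [-1.10541895  0.01970838 -3.02857124] 0.021933811847021475
```

View pics/w5.png

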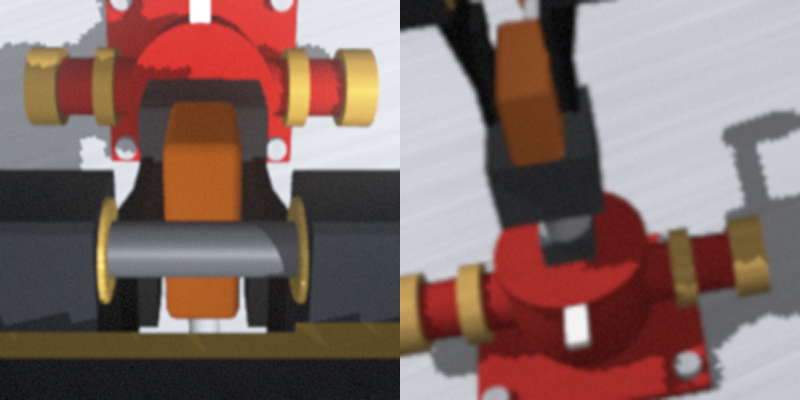

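The wrist view shows the hub (columns 140–266) centred on the collar and pointer. The scene view shows it straight over the head. Next comes a slow descent while I watch the force.

```bash
python3 -m jog '[{"grip":255,"travel":[0.05,0.1,-0.8],"twist":0},{"grip":255,"travel":[0,0,-0.7],"twist":0},{"grip":255,"travel":[0,0,-0.6],"twist":0},{"grip":255,"travel":[0,0,-0.4],"twist":0},{"grip":255,"travel":[0,0,0],"twist":0}]'
python3 -m jog '[{"grip":255,"travel":[0,0,-0.3],"twist":0},{"grip":255,"travel":[0,0,-0.3],"twist":0},{"grip":255,"travel":[0,0,0],"twist":0}]'
```

```text
time: 10.05
position: [0.6473, -0.1896, 0.112]
tool_rot: [0.991, -0.134, -0.001, -0.0]
ft_force: [-0.1, 0.4, -4.4]
grip_width: 0.0219
time: 10.35
position: [0.6478, -0.1898, 0.1068]
tool_rot: [0.991, -0.134, -0.0, -0.0]
ft_force: [0.1, -0.6, -3.5]
grip_width: 0.0216
```

```bash
python3 -m jog '[{"grip":255,"travel":[-0.15,0.05,-0.3],"twist":0},{"grip":255,"travel":[0,0,-0.3],"twist":0},{"grip":255,"travel":[0,0,-0.2],"twist":0},{"grip":255,"travel":[0,0,0],"twist":0}]'
python3 -m jog '[{"grip":255,"travel":[0,0,-0.15],"twist":0},{"grip":255,"travel":[0,0,0],"twist":0},{"grip":255,"travel":[0,0,0],"twist":0}]'
```

```text
time: 10.75
position: [0.6462, -0.1892, 0.0987]
tool_rot: [0.991, -0.134, -0.0, -0.0]
ft_force: [-1.6, 0.0, -3.2]
grip_width: 0.0217
time: 11.05
position: [0.6466, -0.1894, 0.0977]
tool_rot: [0.991, -0.134, 0.0, 0.0]
ft_force: [-0.3, -0.6, -3.4]
grip_width: 0.0215
```

```bash
python3 -m jog '[{"grip":255,"travel":[0,0,-0.1],"twist":0},{"grip":255,"travel":[0,0,0],"twist":0},{"grip":255,"travel":[0,0,0],"twist":0}]'; python3 -m jog '[{"grip":255,"travel":[0,0,-0.1],"twist":0},{"grip":255,"travel":[0,0,0],"twist":0},{"grip":255,"travel":[0,0,0],"twist":0}]'
```

```text
time: 11.35
position: [0.6468, -0.1895, 0.0972]
tool_rot: [0.991, -0.134, 0.0, 0.0]
ft_force: [-0.6, -0.5, -1.5]
grip_width: 0.0219
time: 11.65
position: [0.6469, -0.1896, 0.0971]
tool_rot: [0.991, -0.134, 0.001, 0.0]
ft_force: [-2.3, -0.9, 5.3]
grip_width: 0.0216
```

Contact came at z = 0.097, the expected seated height. I'll ease off slightly and turn.

```bash
python3 -m jog '[{"grip":255,"travel":[0,0,0.1],"twist":3},{"grip":255,"travel":[0,0,0],"twist":5},{"grip":255,"travel":[0,0,0],"twist":6},{"grip":255,"travel":[0,0,0],"twist":6},{"grip":255,"travel":[0,0,0],"twist":6},{"grip":255,"travel":[0,0,0],"twist":6},{"grip":255,"travel":[0,0,0],"twist":6},{"grip":255,"travel":[0,0,0],"twist":0}]'
python3 -c "
from rig import *
o=get_obs();print(o['moment'],o['position'],o['q'][5])"
```

```text
time: 12.45
position: [0.6471, -0.1889, 0.0971]
tool_rot: [0.981, 0.195, 0.001, -0.0]
ft_force: [0.2, 1.8, 2.4]
grip_width: 0.0218
[ 0.48419229  0.1462988  -0.00887981] [ 0.64705924 -0.18891494  0.09711056] 0.7268553211453362
```

```bash
python3 -m jog '[{"grip":255,"travel":[0,0,0],"twist":6},{"grip":255,"travel":[0,0,0],"twist":6},{"grip":255,"travel":[0,0,0],"twist":6},{"grip":255,"travel":[0,0,0],"twist":6},{"grip":255,"travel":[0,0,0],"twist":6},{"grip":255,"travel":[0,0,0],"twist":6},{"grip":255,"travel":[0,0,0],"twist":5},{"grip":255,"travel":[0,0,0],"twist":0}]'
python3 -c "
from rig import *
import numpy as np
o=get_obs();q=o['tool_rot'];print(o['moment'],o['position'],o['q'][5],np.degrees(2*np.arctan2(q[1],q[0])))"
```

```text
time: 13.25
position: [0.6466, -0.1887, 0.0971]
tool_rot: [0.851, 0.526, 0.0, -0.0]
ft_force: [0.4, 1.8, 4.2]
grip_width: 0.022
[ 0.53242758  0.35877777 -0.01748834] [ 0.64658063 -0.18867756  0.09710597] 0.013129051654941307 63.432556747324085
```

```bash
python3 -m jog '[{"grip":255,"travel":[0,0,0],"twist":5},{"grip":255,"travel":[0,0,0],"twist":5},{"grip":255,"travel":[0,0,0],"twist":5},{"grip":255,"travel":[0,0,0],"twist":3},{"grip":255,"travel":[0,0,0],"twist":0}]'
python3 - <<'E'
from h import *
o=get_obs();q=o['tool_rot'];print(o['moment'],o['position'],o['ft_force'],np.degrees(2*np.arctan2(q[1],q[0])))
a=camera('wrist');b=camera('scene');cv2.imwrite('pics/w6.png',np.hstack([cv2.resize(a,(500,375)),cv2.resize(b[230:380,90:210],(300,375))])[:,:,::-1])
E
```

```text
time: 13.75
position: [0.6463, -0.1887, 0.0971]
tool_rot: [0.758, 0.652, 0.0, -0.001]
ft_force: [-2.0, 2.9, 4.7]
grip_width: 0.0214
[ 0.61541565  0.47612611 -0.07177426] [ 0.64631972 -0.18868072  0.09708112] [-1.95730725  2.91719369  4.72131392] 81.38509649162671
```

View pics/w6.png

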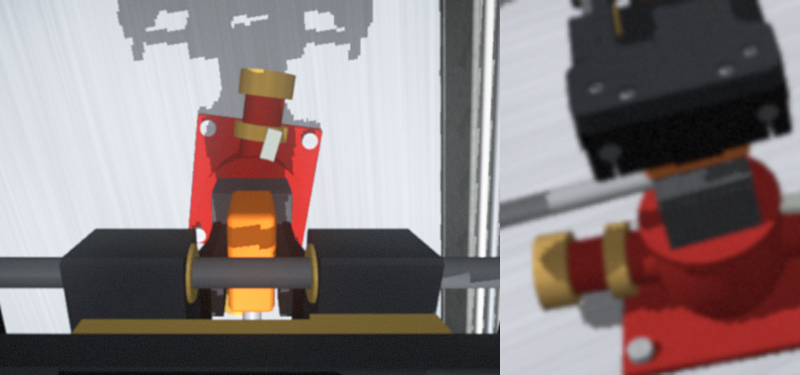

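The pointer followed the key. It shows at (271,145), leaning about 15° clockwise of the tool axis, which puts the plug near 1.4 rad. The hub sits flat on the collar. A bit more turn, then release and rise.

```bash
python3 -m jog '[{"grip":255,"travel":[0,0,0],"twist":3},{"grip":255,"travel":[0,0,0],"twist":3},{"grip":255,"travel":[0,0,0],"twist":1},{"grip":255,"travel":[0,0,0],"twist":0}]'
python3 -c "
from rig import *
import numpy as np
o=get_obs();q=o['tool_rot'];print(o['moment'],o['position'],np.degrees(2*np.arctan2(q[1],q[0])))"
python3 -m jog '[{"grip":0,"travel":[0,0,0],"twist":0},{"grip":0,"travel":[0,0,0],"twist":0},{"grip":0,"travel":[0,0,0],"twist":0},{"grip":0,"travel":[0,0,0],"twist":0},{"grip":0,"travel":[0,0,0],"twist":0},{"grip":0,"travel":[0,0,0],"twist":0}]'
```

```text
time: 14.25
position: [0.6463, -0.1887, 0.0971]
tool_rot: [0.717, 0.697, 0.0, -0.001]
ft_force: [-1.9, 3.8, 5.2]
grip_width: 0.0219
[ 0.61991621  0.48839389 -0.24939737] [ 0.64627138 -0.18867938  0.09712431] 88.37446313739326
time: 14.85
position: [0.6465, -0.1895, 0.0965]
tool_rot: [0.716, 0.698, -0.0, 0.0]
ft_force: [-0.5, 0.2, -0.9]
grip_width: 0.0619
```

```bash
python3 -m jog '[{"grip":0,"travel":[0,0,0.5],"twist":0},{"grip":0,"travel":[0,0,2],"twist":0},{"grip":0,"travel":[0,0,3],"twist":0},{"grip":0,"travel":[0,0,4],"twist":0},{"grip":0,"travel":[0,3,2],"twist":0},{"grip":0,"travel":[-3,3,0],"twist":0},{"grip":0,"travel":[-3,3,0],"twist":0},{"grip":0,"travel":[-3,3,0],"twist":0}]'
python3 -m jog '[{"grip":0,"travel":[-3,3,0],"twist":0},{"grip":0,"travel":[-3,2,0],"twist":0},{"grip":0,"travel":[-2,0,0],"twist":0},{"grip":0,"travel":[0,0,0],"twist":0},{"grip":0,"travel":[0,0,0],"twist":0}]'
python3 - <<'E'
from h import *
a=camera('top');b=camera('scene')
cv2.imwrite('pics/e.png',np.hstack([cv2.resize(a[110:230,330:460],(400,369),interpolation=cv2.INTER_CUBIC),cv2.resize(b[240:390,90:252],(400,369),interpolation=cv2.INTER_CUBIC)])[:,:,::-1])
cv2.imwrite('pics/topE.png',a[:,:,::-1])
E
```

```text
time: 15.65
position: [0.5556, -0.0684, 0.2123]
tool_rot: [0.716, 0.698, 0.0, 0.001]
ft_force: [-0.5, 0.3, 0.3]
grip_width: 0.087
time: 16.15
position: [0.4777, -0.0197, 0.2125]
tool_rot: [0.716, 0.698, 0.001, 0.001]
ft_force: [0.0, -0.5, 0.5]
grip_width: 0.0869
```

View pics/e.png

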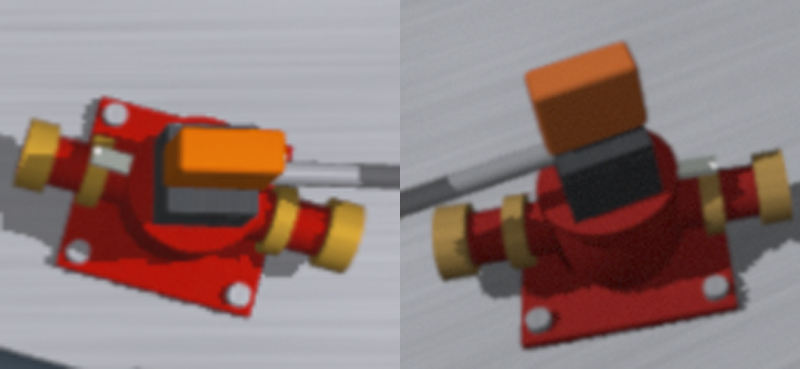

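The pointer lies along the pipe, and the key sits upright and flat on the collar. One last numeric check, then I'll hand in.

Run:
```python
from h import *
im=cv2.imread('pics/topE.png');h,s,v=cv2.split(cv2.cvtColor(im,cv2.COLOR_BGR2HSV))
m=(h>4)&(h<17)&(s>180)&(v>180);m[:110]=0;m[230:]=0;m[:,:370]=0;m[:,:]&=True
for c,st in blobs(im,m): print(c,st,at('top',c,.14))
f=lambda X,Y:(330+X*130/400,110+Y*120/369)
d=at('top',f(93,158),.07)-at('top',f(131,168),.07);y=np.degrees(np.arctan2(d[1],d[0]));print('pointer',y,'plug rad',np.radians(y+15.6))
print(search_frame('oxygen_plug','top')[:1],get_obs()['ft_force'],get_obs()['time'])
b=im[100:200,110:240];o=cv2.imread('pics/top0.png')[100:200,110:240];print('blue diff px',(cv2.absdiff(b,o).max(2)>40).sum())
hand_in()
```

```text
[405.4 158.4] [389 152  35  14 452] [ 0.64632576 -0.18971567  0.14      ]
[477.9 161. ] [473 156  11  11  87] [ 0.64164123 -0.29167081  0.14      ]
pointer 74.45066762170359 plug rad 1.571680643617779
[{'at': [0.6677, 0.1653, 0.0627], 'p': 0.66}] [-0.64049322  0.16950586 -0.11358247] 16.3
blue diff px 4034
the job is handed in; nothing more can be done
```

The key is seated on the red fuel cock, turned to the open stop and let go. I handed the job in at 16.3 s of the 42 s allowed; no verdict is reported.

- **First grasp missed:** the first grasp closed on nothing. The fingertips really end about 36 mm short of the stated length, so I went lower and the second grasp held at 22 mm.
- **Seating:** the key reached contact at the expected seated height. At the end, the grip centre measured (0.6463, −0.1897), about 1 mm from the head centre at (0.6454, −0.1891). The pictures show the key upright and flat on the collar.
- **Red cock:** the pointer lies along the pipe, measured at about 1.57 rad. The turning moment rose to 0.25 N m at the end of the turn.
- **Robot clear:** the gripper is open and well away from everything, with the force reading near zero.
- **Blue cock:** it was never touched or approached, but I did not measure its final angle. My before/after picture comparison there showed 4,034 changed pixels, so it does not confirm the cock is unchanged. That is probably the arm or its shadow over that area, which I did not check by eye. The network still finds the blue cock within about 5 mm of where it was.

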